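# Pack the presentation case and snap its lid shut

### The job

Put the middle-length chocolate pack into the recess of the open presentation case and, with the lid still open, press it gently down past the side clips until it lies fully home, flush with the rim. Then close the lid and press gently on its free edge until the catch has snapped and it stays fully shut. Leave the other two packs and the dish where they are, and do not press or push hard on the lid.

Things in the scene. Friction and masses are not known exactly. Their poses are not given: they have to be found in the camera images.
- gift_case: Dark wooden presentation case, fixed to the marble counter and immovable: 110 mm (its x) by 150 mm (its y), 40 mm high. Origin at the centre of its underside, z up. In its top is a recess 63 mm (x) by 113 mm (y), 24 mm deep, centred. The lid is hinged along its +y rim.
- recess (a point): Centre of the recess at rim level (40 mm up); axes as the case. Each long wall (facing x) has two sprung steel ball clips, at y = +36 and -36 mm: a pack set in rests on them, underside about 8 mm below the rim, top about 15 mm proud. About 5 to 12 N straight down at its middle pushes it past them to the floor, top 1 mm below the rim; off-centre it tips. Over 100 N pack to case is too hard.
- lid (a joint): Lid angle, rad: 0 shut, 1.57 upright, 1.75 to 2.15 at the start (leaning out to the case's +y). Board 110 mm wide (case x), 150 mm from hinge to front, 10 mm thick, with a brass tab 50 mm wide standing 16 mm beyond the front. The hinge is stiff (0.2 N m): the lid stays where left and must be pushed all the way, 1 to 3 N at the edge. A pack not home blocks it.
- lid_hinge (a point): Point on the hinge line (along the case's x) at mid-width: at the case's y = +75 mm, 40 mm up. Axes turn with the lid; when shut they are the case's: the lid runs from here along its -y, its inner face at its z = 0, its outer face at z = +10 mm.
- lid_edge (a point): Where to press: on the outer face (the top when shut), mid-width, 140 mm from the hinge; axes as lid_hinge. At about 0.08 rad (tab 13 mm high) the tab's striker meets a sprung catch on the case's -y side; 10 to 20 N down here drives it past, then it snaps to 0 and is held. Over 60 N from the fingers on the lid is too hard.
- pack: The pack that belongs in the recess, the middle-length of three: rigid dark carton with a paper band round one end, 60 mm (x) by 110 mm (y, long) by 23 mm high, about 180 g, lying flat and loose on the counter. Origin at the centre of its underside. Either end may go to either end of the recess.
- short_pack: Bystander: the same kind of pack, only 80 mm long (60 by 80 by 23 mm). Origin at the centre of its underside. Leave it where it is.
- long_pack: Bystander: the same kind of pack, 140 mm long (60 by 140 by 23 mm). Origin at the centre of its underside. Leave it where it is.
- dish: Bystander: low white ceramic dish, 90 mm across and 18 mm high, loose, beyond the packs. Origin at the centre of its underside. Leave it where it is.
Things that resemble listed ones, but are neither listed nor needed, are in the scene too. Leave any brown or yellow look-alike of the pack alone.

How it is judged:
By the outcome, as a careful person would: the job done as asked, in the order asked, and still so for the second after the job is handed in, with the robot touching nothing.
It also fails if it takes over 72 s, if anything falls off the work surface, if the arm or the gripper's body presses on something with over 40 N, if the wrist force passes 120 N, or if a joint passes its speed limit or range.

### The arm

A 7-joint arm with a two-finger parallel gripper is mounted at the origin on the work surface. World frame = base frame: x ahead of the robot, y to its left, z up, the work surface at z = 0. Lengths are in m, angles in degrees, forces in N, time in s.
With the tool pointing down it reaches from about 0.4 to 0.85 m from the base axis. Payload 6.9 kg.
Tool frame: the origin (TCP) lies on the centre line of the jaws, within the pads' length; the fingertips stand 22 mm ahead of it and the grasp point (between the pads) lies 3 mm ahead of it (r.tcp_to_tips is the distance from the TCP to the fingertips, in m); z points along the fingers, y is the line along which they close (so a half turn about z gives the same grasp; the last joint's range is limited). The gripper opens to 85 mm and grips with 20 to 120 N. Pads are 22 mm wide; open, the fingers measure 114 mm over their backs; the gripper's body (76 mm by 85 mm) begins 54 mm behind the grasp point. The pads swing forward as they close: fully open they stand 13 mm farther back than shut.
Start: joints at [72.107, 29.078, -13.613, 85.955, 7.202, 65.827, -8.869], TCP at [0.254, -0.571, 0.253] pointing down, gripper open.
Joint ranges: [-176.47, 176.47], [-13.61, 117.27], [-81.72, 77.17], [0.22, 143.17], [-87.28, 267.28], [10, 112.55], [-165.47, 165.47]. Speed limits (degrees/s): [136.94, 136.94, 180, 180, 180, 180, 180].

### API

Orientations are given as a 3x3 rotation matrix whose columns are the frame's x, y, z axes.
In Python, from bench import r, cams gives the robot as it stands.
- The arm moves only by the tool carry_out, never from a script. Its argument "steps" is a list of rows, each a list of 7 numbers: the turn, a rotation vector about the tool's x, y, z in degrees, then the shift along the tool's x, y, z in cm, then the gripper's target within -1 to 1 (fully open at 1, half-way at 0, shut at -1). In form: [[rx, ry, rz, tx, ty, tz, gripper], ...]. A call has 1 to 12 rows; each row shifts and turns the commanded pose from where the row before left it, along the tool's axes as they then stand; what a row does not reach is not made up. A row lasts 1/12 s, in which the tool goes at most 41.7 mm and 7.16 degrees, less where a joint would pass 70% of its speed; a pose out of reach is approached as far as the arm can. A call with a gripper value outside its range is refused whole. The fingers move at their own pace and stop on an object; the grip force is fixed at half the most. Time passes only in rows, so rows that do not move let the fingers close. It gives the time, the measured TCP pose, the force and the opening at its end, in the units of the state.
- r.get_state(): the state, without advancing time (a new reading comes with each control period).
- cams.camera(name): name is "side" or "top"; returns the picture (480x640x3 uint8, red, green, blue); there is no depth.
- cams.calibration(name): a dict with "fov_y" (degrees; the focal length in pixels is half the picture's height over the tangent of half this angle, whatever the lens; pixels are square), "cx", "cy" (the principal point, pixels), "pose" (4x4, takes a point from camera to world coordinates). Camera axes: x right, y down, z forward; pixel columns grow to the right and rows downward; lengths in m; the calibration is good to about 2 mm. A picture is of the moment at which its call begins. calibration takes no time and is no camera call.
- r.job_done(): hands the job in, once; it reports no verdict.
The state is a dict: "time": time; "joint_pos": joint angles; "joint_velocities": joint speeds; "joint_torque": joint torques, N m; "eef_pos": TCP position; "orientation": TCP orientation; "ft_force": force on the tool from outside, world axes, zero at the start; "wrist_torque": the same for the moment, N m; "grip_width": finger opening in m.
Only numpy, scipy, OpenCV 4.12 (cv2) and the standard library are available. Lean on these libraries where they do the work, as an engineer would, in place of code of your own. Each camera call takes 0.05 s, during which the arm holds its last target. There are 200 camera calls.

## Working session

There is one attempt and no reset: what is moved stays moved. The work goes in short steps, Python scripts to look and compute and a tool call to move; the robot and the scene stay as the last step left them, time stands still between calls to the robot, and variables do not carry over. Pictures are saved under pics/ and viewed, on a budget of 10 in all, crops included, one or two more only if the job needs it, and the job is handed in when it is done.

Besides the shell and the picture viewer there is one more tool, called after "Emit:" by a JSON object that holds its "method" and its "body". carry_out: Moves the arm, as the interface text tells. Its arguments: {"type":"object","properties":{"steps":{"type":"array","items":{"type":"array","items":{"type":"number"}}}},"required":["steps"]}

```bash
mkdir -p pics; ls; python3 - <<'E'
from bench import r,cams
import cv2,numpy as np
np.set_printoptions(precision=4,suppress=True)
for n in("top","side"):
    cv2.imwrite(f"pics/{n}0.png",cams.camera(n)[:,:,::-1]); print(cams.calibration(n))
s=r.get_state(); print(s, r.tcp_to_tips)
E
```

```text
pics
{'fov_y': 53.89932890242574, 'cx': 326.55395122226605, 'cy': 238.20397440623566, 'pose': array([[ 0.0031, -0.9853,  0.1709,  0.3   ],
       [-0.9997,  0.0013,  0.0253, -0.0615],
       [-0.0252, -0.171 , -0.985 ,  1.1712],
       [ 0.    ,  0.    ,  0.    ,  1.    ]])}
{'fov_y': 46.70081726047644, 'cx': 316.8020145879054, 'cy': 245.58477066627108, 'pose': array([[-0.9507, -0.2328,  0.205 ,  0.2396],
       [-0.3096,  0.6728, -0.672 ,  0.8247],
       [ 0.0185, -0.7023, -0.7117,  0.9847],
       [ 0.    ,  0.    ,  0.    ,  1.    ]])}
{'time': 0.1, 'joint_pos': array([ 72.1075,  29.121 , -13.6113,  86.0033,   7.2041,  65.8269,
        -8.8714]), 'joint_velocities': array([ 0.0214, -0.0426, -0.0691, -0.1299, -0.0276, -0.0326, -0.0291]), 'joint_torque': array([ -0.0049, -62.1835,  -2.1943, -25.0204,   0.0126,   0.0078,
         0.    ]), 'eef_pos': array([ 0.2534, -0.5709,  0.2525]), 'orientation': array([[ 0.914 ,  0.4058, -0.0007],
       [ 0.4058, -0.914 ,  0.0015],
       [-0.    , -0.0016, -1.    ]]), 'ft_force': array([ 0.1996, -0.244 , -0.0716]), 'wrist_torque': array([ 0.0187, -0.0537, -0.03  ]), 'grip_width': 0.08568084439742771} 0.022
```

View pics/top0.png

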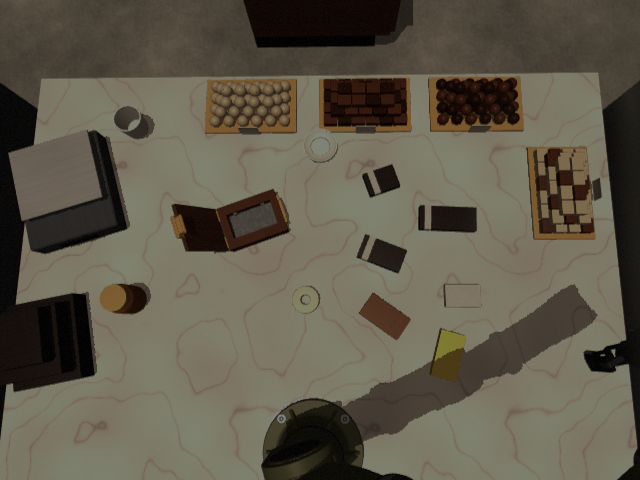

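View pics/side0.png

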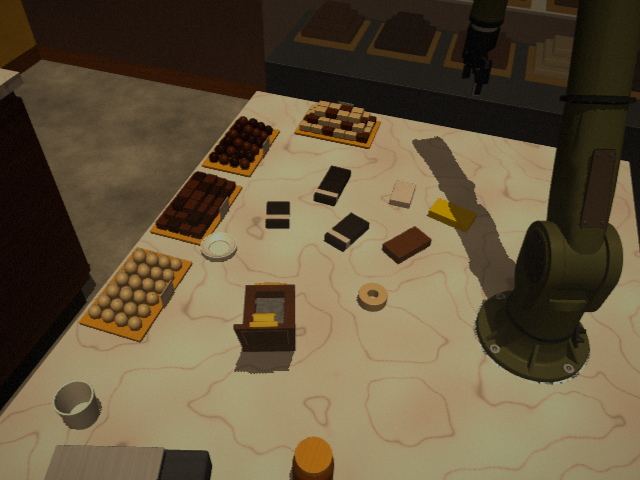

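```bash
cat > h.py <<'E'
from bench import r,cams
import cv2,numpy as np
np.set_printoptions(precision=4,suppress=True)
def K(n):
    c=cams.calibration(n); f=240/np.tan(np.radians(c["fov_y"]/2)); return f,c["cx"],c["cy"],c["pose"]
def w(n,uv,z):
    f,cx,cy,P=K(n); uv=np.atleast_2d(uv).astype(float)
    d=np.c_[(uv[:,0]-cx)/f,(uv[:,1]-cy)/f,np.ones(len(uv))]@P[:3,:3].T
    return P[:3,3]+d*((z-P[2,3])/d[:,2])[:,None]
def px(n,X):
    f,cx,cy,P=K(n); q=(np.atleast_2d(X)-P[:3,3])@P[:3,:3]; return np.c_[f*q[:,0]/q[:,2]+cx,f*q[:,1]/q[:,2]+cy]
def crop(img,x0,y0,x1,y1,s,name,g=.6):
    c=cv2.resize(img[y0:y1,x0:x1,::-1],None,fx=s,fy=s,interpolation=cv2.INTER_CUBIC)
    cv2.imwrite(name,(255*(c/255.)**g).astype(np.uint8))
E
python3 - <<'E'
from h import *
a=cams.camera("top"); np.save("top0.npy",a); b=cams.camera("side"); np.save("side0.npy",b)
A=cv2.resize(a[155:280,165:300,::-1],None,fx=4.6,fy=4.6,interpolation=cv2.INTER_CUBIC)
crop(a,165,160,485,280,2.5,"pics/c1.png")
t=cv2.imread("pics/c1.png"); crop(b,220,150,380,250+110,2,"pics/c2.png"); 
c2=cv2.imread("pics/c2.png"); print(t.shape,c2.shape)
# dark blobs
g=a.max(2); m=((g<75)).astype(np.uint8)
n,l,st,ce=cv2.connectedComponentsWithStats(m)
for i in range(1,n):
    if st[i,4]>300 and 150<ce[i][1]<300 and 300<ce[i][0]<500: print(st[i],ce[i],cv2.minAreaRect(np.argwhere(l==i)[:,::-1].astype(np.float32)))
E
```

```text
(300, 800, 3) (420, 320, 3)
[362 164  38  33 659] [382.2883 179.8968] ((380.800048828125, 180.40000915527344), (24.6657657623291, 33.5201416015625), 71.56504821777344)
[ 430  206   47   27 1148] [453.3833 218.669 ] ((453.44970703125, 218.70623779296875), (46.001747131347656, 24.93669319152832), 2.385944128036499)
[367 239  40  34 838] [386.7399 255.5251] ((386.76031494140625, 255.523193359375), (33.67223358154297, 24.84134864807129), 21.037511825561523)
```

View pics/c1.png

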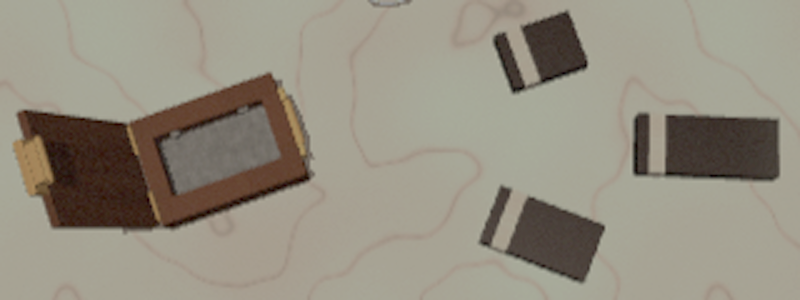

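```bash
cat >> h.py <<'E'
from scipy.optimize import minimize
def box(p,L,z0=0,z1=.023,W=.06):
    c,s=np.cos(p[2]),np.sin(p[2]); R=np.array([[c,-s],[s,c]])
    o=np.array([[a*W/2,b*L/2] for a,b in((-1,-1),(1,-1),(1,1),(-1,1))])@R.T+p[:2]
    return np.vstack([np.c_[o,np.full(4,z)] for z in(z0,z1)])
def hullmask(uv,roi,S=8):
    x0,y0,x1,y1=roi; m=np.zeros(((y1-y0)*S,(x1-x0)*S),np.uint8)
    h=cv2.convexHull(((uv-[x0,y0]+.5)*S).astype(np.float32)).round().astype(np.int32); cv2.fillConvexPoly(m,h,1); return m
def fitpack(n,img,roi,L,p0,th=75):
    x0,y0,x1,y1=roi; S=8
    u=cv2.resize(img[y0:y1,x0:x1].max(2),None,fx=S,fy=S,interpolation=cv2.INTER_LINEAR)
    k,l,st,_=cv2.connectedComponentsWithStats((u<th).astype(np.uint8))
    pts=np.vstack([np.argwhere(l==i)[:,::-1] for i in range(1,k) if st[i,4]>S*S*8])
    m=np.zeros(u.shape,np.uint8); cv2.fillConvexPoly(m,cv2.convexHull(pts.astype(np.int32)),1)
    def c(p):
        q=hullmask(px(n,box(p,L)),roi); return 1-(q&m).sum()/(q|m).sum()
    o=minimize(c,p0,method="Nelder-Mead",options=dict(initial_simplex=np.array(p0)+np.array([[0,0,0],[.01,0,0],[0,.01,0],[0,0,.15]])))
    return o.x,o.fun
E
python3 - <<'E'
from h import *
a=np.load("top0.npy"); b=np.load("side0.npy")
c=w("top",[[382,253]],.012)[0]; print(c)
e=w("top",[[361,243],[404,262]],.023); print(e,np.linalg.norm(e[0]-e[1]))
d=w("top",[[(481+503)/5+165,(245+187)/5+160],[(604+585)/5+165,(224+282)/5+160]],.023); v=d[0]-d[1]; yaw=np.arctan2(-v[0],v[1]); print(d,yaw)
print(px("side",c))
for th in(65,75,90): print("top",fitpack("top",a,(350,228,415,280),.11,[c[0],c[1],yaw],th))
for th in(40,55,70): print("side",fitpack("side",b,(318,205,378,257),.11,[c[0],c[1],yaw],th))
A=cv2.resize(a[180:260,205:300,::-1],None,fx=4.8,fy=4.8,interpolation=cv2.INTER_CUBIC)
B=cv2.resize(b[278:358,232:302,::-1],None,fx=4.8,fy=4.8,interpolation=cv2.INTER_CUBIC)
C=np.hstack([A,B]); print(A.shape,C.shape); cv2.imwrite("pics/case.png",(255*(C/255.)**.6).astype(np.uint8))
E
```

```text
[ 0.4639 -0.1689  0.012 ]
[[ 0.4872 -0.1168  0.023 ]
 [ 0.4401 -0.221   0.023 ]] 0.11435691747790498
[[ 0.4787 -0.1187  0.023 ]
 [ 0.4421 -0.2182  0.023 ]] -0.3525938720168629
[[346.9996 230.7232]]
top (array([ 0.463 , -0.1665, -0.3718]), np.float64(0.019282256537847875))
top (array([ 0.4632, -0.1668, -0.3758]), np.float64(0.0099868276028926))
top (array([ 0.4631, -0.1665, -0.3746]), np.float64(0.02512450851900394))
side (array([ 0.4636, -0.1672, -0.3222]), np.float64(0.11192680569843194))
side (array([ 0.4647, -0.167 , -0.342 ]), np.float64(0.07816699029126217))
side (array([ 0.4647, -0.166 , -0.3583]), np.float64(0.052634024690593084))
(384, 456, 3) (384, 792, 3)
```

View pics/case.png

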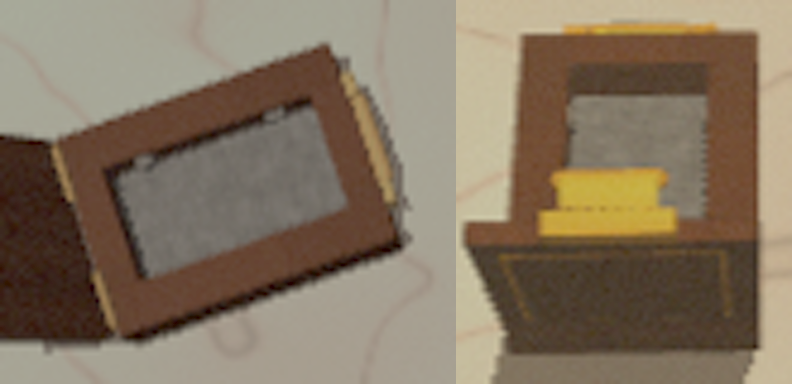

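```bash
python3 - <<'E'
from h import *
from scipy.optimize import least_squares
X=.055;Y=.075;x=.0315;y=.0565
T=[((55,142),X,Y),((327,44),X,-Y),((402,238),-X,-Y),((118,336),-X,Y),((105,172),x,y),((310,98),x,-y),((347,208),-x,-y),((146,279),-x,y)]
Sd=[((522,34),X,-Y),((757,34),-X,-Y),((567,65),x,-y),((708,65),-x,-y)]
def tw(p,a,b): c,s=np.cos(p[2]),np.sin(p[2]); return [p[0]+c*a-s*b,p[1]+s*a+c*b,.04]
def f(p,which):
    o=[]
    if 't' in which: 
        for q,a,b in T: o+=list(px("top",tw(p,a,b))[0]-[205+(q[0]+.5)/4.8-.5,180+(q[1]+.5)/4.8-.5])
    if 's' in which:
        for q,a,b in Sd: o+=list(px("side",tw(p,a,b))[0]-[232+(q[0]-455.5)/4.8-.5,278+(q[1]+.5)/4.8-.5])
    return np.array(o)
for k in('t','s','ts'):
    s=least_squares(f,[.54,.1,.35],args=(k,)); print(k,s.x,np.degrees(s.x[2]),s.fun.round(1))
p=s.x
# lid angle: tab end height fit
for th in(1.75,1.85,1.95,2.05,2.15):
    for d,a in((.166,.025),(.15,.055)):
        yy=.075-d*np.cos(th); q=tw(p,a,yy); q[2]=.04+d*np.sin(th); q2=tw(p,-a,yy); q2[2]=q[2]
        print(th,d,px("top",[q,q2]).ravel(),px("side",[q,q2]).ravel(),q)
E
```

```text
t [0.5446 0.1518 0.3525] 20.199207235854715 [ 0.  -0.3  0.6 -0.4 -0.5 -0.   0.6  0.6 -0.4 -0.4  0.1 -0.5  0.7 -0.
 -1.   0.9]
s [0.5484 0.1544 0.3299] 18.903735614026267 [-0.3  0.   0.2  0.   0.4 -0.  -0.3 -0. ]
ts [0.5454 0.1525 0.3591] 20.57610160776822 [-0.3 -0.4  0.1 -0.8 -0.7 -0.6  0.5  0.4 -0.7 -0.6 -0.3 -0.9  0.4 -0.5
 -1.2  0.7  0.3  0.3  0.8 -0.8  1.2  0.   0.5 -0.6]
1.75 0.166 [187.2202 208.611  194.3195 230.2809] [251.2502 301.514  279.2099 300.8741] [np.float64(0.532039170966621), np.float64(0.2591895586381749), np.float64(0.20334166718107355)]
1.75 0.15 [186.6283 197.2174 202.0717 244.1791] [235.2635 306.1406 295.969  304.7308] [np.float64(0.5611276738412682), np.float64(0.2670630930756698), np.float64(0.18759789203109054)]
1.85 0.166 [180.5814 211.6452 187.6021 233.2728] [251.0397 309.9696 279.2442 309.3052] [np.float64(0.5263600236107073), np.float64(0.2743178418525288), np.float64(0.1995716836938998)]
1.85 0.15 [180.7504 199.9361 196.0418 246.8161] [234.9508 313.7202 296.1298 312.2627] [np.float64(0.55599591418231), np.float64(0.2807332285103269), np.float64(0.1841912
[... 419 characters left out ...]
32 239.3262] [250.8203 328.2352 279.3965 327.5207] [np.float64(0.5155388115606416), np.float64(0.3031437113636456), np.float64(0.18730215319314034)]
2.05 0.15 [170.3789 205.5784 185.3315 252.1045] [234.5662 330.0364 296.4626 328.4819] [np.float64(0.5462177105226121), np.float64(0.3067807009601313), np.float64(0.1731043552950063)]
2.15 0.166 [163.9826 220.9928 170.7357 242.2997] [250.8173 337.7926 279.5134 337.0533] [np.float64(0.5105048688402768), np.float64(0.3165532791008192), np.float64(0.17892519927255063)]
2.15 0.15 [166.0162 208.422  180.7874 254.682 ] [234.5027 338.5536 296.63   336.9513] [np.float64(0.5416689671005958), np.float64(0.3188977802407098), np.float64(0.16553481861977465)]
```

Emit:
{"method": "carry_out", "body": {"steps": [[0,0,-6.4,0,0,0,1],[0,0,-6.4,0,0,0,1],[0,0,-6.4,0,0,0,1],[0,0,-6.4,0,0,0,1],[0,0,-6.4,0,0,0,1],[0,0,-6.4,0,0,0,1],[0,0,-6.4,0,0,0,1]]}}

```text
time: 0.78
eef_pos: [0.2534, -0.5712, 0.253]
orientation: [[0.358, 0.934, -0.0], [0.934, -0.358, 0.0], [0.0, -0.0, -1.0]]
ft_force: [0.2, -0.1, -0.2]
grip_width: 0.0855
```

Emit:
{"method": "carry_out", "body": {"steps": [[0,0,0,3.5,0.4,0,1],[0,0,0,3.5,0.4,0,1],[0,0,0,3.5,0.4,0,1],[0,0,0,3.5,0.4,0,1],[0,0,0,3.5,0.4,0,1],[0,0,0,3.5,0.4,0,1],[0,0,0,3.5,0.4,0,1],[0,0,0,3.5,0.4,0,1],[0,0,0,3.5,0.4,0,1],[0,0,0,3.5,0.4,0,1],[0,0,0,3.5,0.4,0,1],[0,0,0,3.5,0.4,0,1]]}}

```text
time: 1.78
eef_pos: [0.451, -0.1957, 0.2533]
orientation: [[0.363, 0.932, -0.0], [0.932, -0.363, -0.0], [-0.0, 0.0, -1.0]]
ft_force: [0.4, -0.2, -0.1]
grip_width: 0.0855
```

```bash
cat >> h.py <<'E'
def delta(t,yaw):
    s=r.get_state(); R=s["orientation"]; print(s["time"],s["eef_pos"],"F",s["ft_force"],"w",s["grip_width"])
    y=R[:,1]; print("tool-y yaw",np.degrees(np.arctan2(y[1],y[0])),"want",yaw,"z",R[:,2],"shift cm",R.T@(np.array(t)-s["eef_pos"])*100)
E
python3 -c "
from h import *
delta([.4634,-.1668,.03],-21.4)"
```

```text
1.7833 [ 0.451  -0.1957  0.2533] F [ 0.4347 -0.1721 -0.0519] w 0.08551942642716258
tool-y yaw -21.278306154579983 want -21.4 z [-0.     -0.0002 -1.    ] shift cm [ 3.1458  0.107  22.3335]
```

Emit:
{"method": "carry_out", "body": {"steps": [[0,0,0,1.6,0.1,1,1],[0,0,0,1.5,0,3,1],[0,0,0,0,0,3,1],[0,0,0,0,0,3,1],[0,0,0,0,0,3,1],[0,0,0,0,0,3,1],[0,0,0,0,0,2,1],[0,0,0,0,0,0,1],[0,0,0,0,0,0,1]]}}

```text
time: 2.53
eef_pos: [0.4624, -0.1684, 0.0728]
orientation: [[0.362, 0.932, -0.002], [0.932, -0.362, 0.001], [0.0, -0.002, -1.0]]
ft_force: [-0.2, 0.5, -0.3]
grip_width: 0.0852
```

```bash
python3 -c "
from h import *
delta([.4634,-.1668,.03],-21.4)
b=cams.camera('side'); a=cams.camera('top')
print(px('side',[.4634,-.1668,.05]),px('top',[.4634,-.1668,.05]))
u=px('side',[.4634,-.1668,.05])[0].astype(int);v=px('top',[.4634,-.1668,.05])[0].astype(int)
f=lambda i,c:cv2.resize(i[c[1]-45:c[1]+45,c[0]-45:c[0]+45,::-1],None,fx=4.4,fy=4.4,interpolation=cv2.INTER_CUBIC)
C=np.hstack([f(b,u),f(a,v)]); cv2.imwrite('pics/pre.png',(255*(C/255.)**.5).astype(np.uint8))"
```

```text
2.5333 [ 0.4624 -0.1684  0.0728] F [-0.1512  0.4525 -0.3272] w 0.08517123236548371
tool-y yaw -21.235237965731535 want -21.4 z [-0.0021  0.0009 -1.    ] shift cm [0.182  0.0502 4.2844]
[[347.8235 220.2639]] [[382.551  250.9689]]
```

View pics/pre.png

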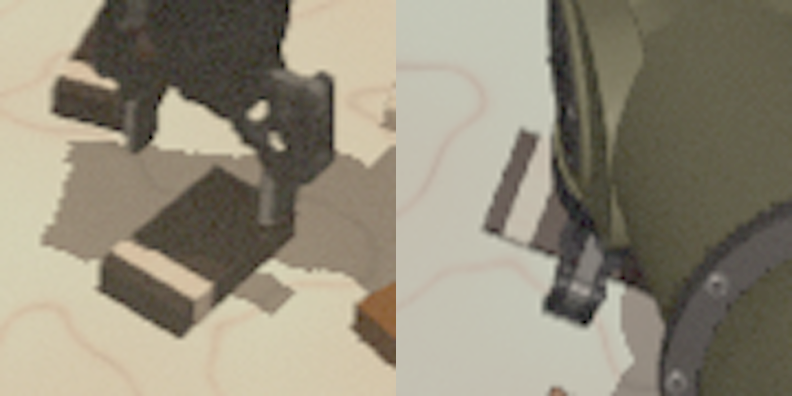

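```bash
python3 -c "
from h import *
p=np.array([.4624,-.1684]);y=np.array([.932,-.362])
for z in(.045,.05,.055,.06,.065):
  print(z,px('side',[np.r_[p+y*.046,z],np.r_[p-y*.046,z]]).ravel())"
```

```text
0.045 [333.6999 213.3615 363.2649 229.7116]
0.05 [333.7797 211.8833 363.4245 228.2327]
0.055 [333.8599 210.3976 363.585  226.7461]
0.06 [333.9406 208.9042 363.7463 225.2517]
0.065 [334.0217 207.4032 363.9085 223.7494]
```

Emit:
{"method": "carry_out", "body": {"steps": [[0,0,0,0.2,0,1.5,1],[0,0,0,0,0,1.5,1],[0,0,0,0,0,1.2,1],[0,0,0,0,0,0.4,1],[0,0,0,0,0,0,1],[0,0,0,0,0,0,-1],[0,0,0,0,0,0,-1],[0,0,0,0,0,0,-1],[0,0,0,0,0,0,-1],[0,0,0,0,0,0,-1],[0,0,0,0,0,0,-1],[0,0,0,0,0,0,-1]]}}

```text
time: 3.63
eef_pos: [0.4641, -0.1671, 0.0287]
orientation: [[0.363, 0.932, 0.002], [0.932, -0.363, -0.001], [-0.0, 0.002, -1.0]]
ft_force: [-2.2, 0.6, 8.5]
grip_width: 0.0586
```

Emit:
{"method": "carry_out", "body": {"steps": [[0,0,0,0,0,0,-1],[0,0,0,0,0,0,-1],[0,0,0,0,0,0,-1]]}}

```text
time: 3.88
eef_pos: [0.4641, -0.1671, 0.0287]
orientation: [[0.363, 0.932, 0.002], [0.932, -0.363, -0.001], [-0.0, 0.002, -1.0]]
ft_force: [-2.1, -0.0, 8.1]
grip_width: 0.0583
```

Emit:
{"method": "carry_out", "body": {"steps": [[0,0,0,0,0,-1,-1],[0,0,0,0,0,-2,-1],[0,0,0,0,0,-3,-1],[0,0,0,0,0,-3,-1],[0,0,0,0,0,-2,-1],[0,0,0,0,0,-1,-1],[0,0,-6.9,0,0,0,-1],[0,0,-6.9,0,0,0,-1],[0,0,-6.9,0,0,0,-1],[0,0,-6.9,0,0,0,-1],[0,0,-6.9,0,0,0,-1],[0,0,-6.9,0,0,0,-1]]}}

```text
time: 4.88
eef_pos: [0.463, -0.1669, 0.1472]
orientation: [[-0.35, 0.937, -0.001], [0.937, 0.35, -0.0], [0.0, -0.001, -1.0]]
ft_force: [-1.2, 0.3, -1.5]
grip_width: 0.0587
```

```bash
python3 -c "
from h import *
delta([.545,.152,.12],20.3)"
```

```text
4.8833 [ 0.463  -0.1669  0.1472] F [-1.2174  0.2522 -1.4903] w 0.0586609989909989
tool-y yaw 20.475173529279147 want 20.3 z [-0.0008 -0.     -1.    ] shift cm [27.0043 18.8402  2.7175]
```

Emit:
{"method": "carry_out", "body": {"steps": [[0,0,0,1.5,1.1,0,-1],[0,0,0,2.5,1.8,0,-1],[0,0,0,2.5,1.8,0,-1],[0,0,0,2.5,1.8,0,-1],[0,0,0,2.5,1.8,0,-1],[0,0,0,2.5,1.8,0,-1],[0,0,0,2.5,1.8,0,-1],[0,0,0,2.5,1.8,0,-1],[0,0,0,2.5,1.8,0,-1],[0,0,0,2.5,1.8,0,-1],[0,0,0,2.5,1.2,0,-1],[0,0,0,1.2,0.2,0,-1]]}}

```text
time: 5.88
eef_pos: [0.5438, 0.1623, 0.1475]
orientation: [[-0.348, 0.938, 0.0], [0.938, 0.348, 0.003], [0.003, 0.002, -1.0]]
ft_force: [0.8, 0.4, -0.7]
grip_width: 0.0582
```

Emit:
{"method": "carry_out", "body": {"steps": [[0,0,0,0.3,0,1,-1],[0,0,0,0,0,2,-1],[0,0,0,0,0,2,-1],[0,0,0,0,0,0.6,-1],[0,0,0,0,0,0,-1],[0,0,0,0,0,0,-1]]}}

```text
time: 6.38
eef_pos: [0.5425, 0.1594, 0.0912]
orientation: [[-0.343, 0.939, -0.001], [0.939, 0.343, -0.001], [-0.0, -0.001, -1.0]]
ft_force: [1.0, 0.2, -0.8]
grip_width: 0.058
```

```bash
python3 -c "
from h import *
delta([.545,.152,.0787],20.3)
b=cams.camera('side'); a=cams.camera('top'); np.save('s1.npy',b); np.save('t1.npy',a)
u=px('side',[.545,.152,.06])[0].astype(int);v=px('top',[.545,.152,.05])[0].astype(int); print(u,v)
f=lambda i,c:cv2.resize(i[c[1]-45:c[1]+45,c[0]-45:c[0]+45,::-1],None,fx=4.4,fy=4.4,interpolation=cv2.INTER_CUBIC)
C=np.hstack([f(b,u),f(a,v)]); cv2.imwrite('pics/over.png',(255*(C/255.)**.5).astype(np.uint8))"
```

```text
6.3833 [0.5425 0.1594 0.0912] F [ 0.9875  0.1718 -0.7828] w 0.05795522595136436
tool-y yaw 20.08353667624122 want 20.3 z [-0.001  -0.0006 -1.    ] shift cm [-0.7786 -0.0176  1.2468]
[269 305] [250 217]
```

View pics/over.png

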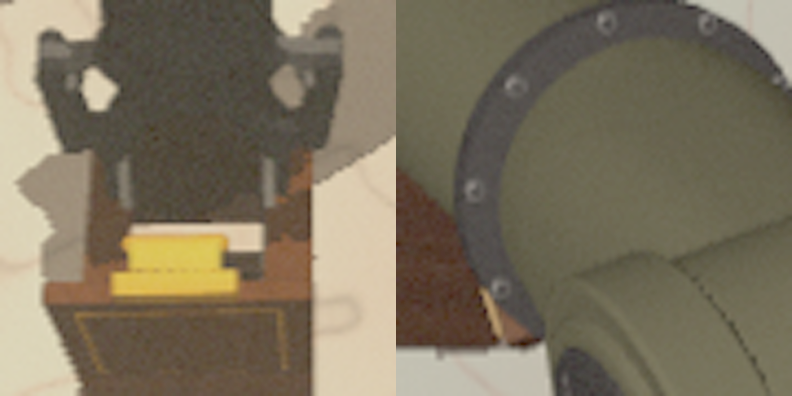

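```bash
python3 -c "
from h import *
b=np.load('s1.npy');b0=np.load('side0.npy')
for v in(311,312,313,314): print(v,b[v,248:290].sum(1))
st=np.array([.5425,.1594]);yaw=np.radians(20.08)
P=box([*st,yaw],.11,.0625,.0855); print('pred pack +y top',px('side',P[[6,7]]),'bottom',px('side',P[[2,3]]))
# band side edges at 5..20 mm from +y end
print('case rows')
for v in (288,292,296,300,310): print(v,[ (i+236) for i in np.where(np.abs(np.diff(b0[v,236:300].sum(1).astype(int)))>45)[0]], b0[v,236:300].sum(1)[::1].tolist() if v in(288,300) else '')
for y in(.1518,.1544):
  for c in([.5446,.1518,.3525],[.5484,.1544,.3299]):
    R=box(c,.15,0,.04,.11); print(c,px('side',R[4:]).ravel())
"
```

```text
311 [ 80  85  85  84  84 131 297 335 335 341 408 439 442 444 452 446 446 443
 450 456 449 451 449 455 456 448 454 450 444 446 448 450 445 450 452 304
 124  90  81  85  83  82]
312 [ 90  87  82  87  86 210 400 464 451 457 452 461 464 457 460 462 458 464
 472 471 467 468 479 466 472 470 462 476 472 463 459 459 464 463 464 317
 135  83  86  88  81  74]
313 [ 85  84  93  78 112 232 322 352 352 348 356 352 352 346 349 354 363 356
 365 356 362 344 341 335 344 340 340 394 455 469 455 456 468 472 466 312
 132  82  87  88 115 105]
314 [ 93  87  89 101 266 329 363 350 356 354 357 356 360 357 358 351 358 355
 359 359 351 360 357 361 363 363 324 303 424 460 455 460 467 470 469 309
 132  83  76  77 122 129]
pred pack +y top [[253.3117 322.2125]
 [283.4248 321.6836]] bottom [[254.0245 329.0751]
 [283.6992 328.5399]]
case rows
288 [np.int64(244), np.int64(245), np.int64(294), np.int64(295)] [435, 435, 442, 437, 441, 443, 434, 425, 427, 248, 117, 119, 117, 111, 120, 122, 117, 120, 126, 122, 122, 130, 124, 129, 119, 128, 131, 127, 125, 123, 127, 125, 128, 127, 122, 126, 136, 127, 111, 126, 124, 130, 
[... 494 characters left out ...]
19, 220, 219, 221, 225, 212, 226, 217, 224, 220, 229, 215, 207, 204, 215, 222, 227, 227, 231, 232, 213, 224, 218, 155, 120, 126, 114, 128, 120, 118, 128, 115, 114, 121, 368, 431, 428, 426, 423]
310 [np.int64(242), np.int64(243), np.int64(244), np.int64(255), np.int64(283), np.int64(294), np.int64(295)] 
[0.5446, 0.1518, 0.3525] [295.7445 283.9051 246.2939 284.7227 242.5161 340.7844 296.5588 339.6761]
[0.5484, 0.1544, 0.3299] [294.5078 284.7403 245.0532 284.7106 239.4888 340.7919 293.5467 340.6951]
[0.5446, 0.1518, 0.3525] [295.7445 283.9051 246.2939 284.7227 242.5161 340.7844 296.5588 339.6761]
[0.5484, 0.1544, 0.3299] [294.5078 284.7403 245.0532 284.7106 239.4888 340.7919 293.5467 340.6951]
```

```bash
python3 -c "
from h import *
def prof(n,img,p,zt,ys,xo):
    c,s=np.cos(p[2]),np.sin(p[2]); out=0
    for x in xo:
        X=np.array([[p[0]+c*x-s*y,p[1]+s*x+c*y,zt] for y in ys]); uv=px(n,X).astype(np.float32)
        out=out+cv2.remap(img.sum(2).astype(np.float32),uv[:,0].copy(),uv[:,1].copy(),cv2.INTER_LINEAR).ravel()
    return out/len(xo)
ys=np.arange(20,62)/1000
def edges(v):
    d=np.diff(v); i=np.argsort(-abs(d))[:6]; return sorted((round(ys[k]*1000+.5,1),int(d[k])) for k in i)
xo=np.linspace(-.02,.02,9)
t0=np.load('top0.npy');s0=np.load('side0.npy');s1=np.load('s1.npy')
def mid(v,ys):  # half-crossings
    h=(v.max()+v.min())/2; k=np.where(np.diff(np.sign(v-h)))[0]; return [round(1000*(ys[i]+(h-v[i])/(v[i+1]-v[i])*(ys[i+1]-ys[i])),1) for i in k]
ys2=np.arange(20,51)/1000
print('top0',mid(prof('top',t0,[.4632,-.1667,-.374],.023,ys2,xo),ys2))
print('side0',mid(prof('side',s0,[.4637,-.1669,-.373],.023,ys2,xo),ys2))
yaw=np.radians(20.08)
ys3=np.arange(10,60)/1000
for x in([-.018],[-.021],[-.024]): print('s1',mid(prof('side',s1,[.5425,.1594,yaw],.0855,ys3,x),ys3), prof('side',s1,[.5425,.1594,yaw],.0855,ys3,x).astype(int)[::2])
"
```

```text
top0 [np.float64(26.7), np.float64(42.9)]
side0 [np.float64(27.0), np.float64(43.2)]
s1 [np.float64(26.3), np.float64(42.2)] [ 80  82  79  78  80  81  79 116 236 448 458 460 459 458 465 465 297 137
  87  82  87 140 195 225 230]
s1 [np.float64(26.4), np.float64(42.2)] [ 79  78  80  84  89  80  85 111 216 449 457 457 457 460 461 467 296 137
  88  86  84  87  81  70  90]
s1 [np.float64(26.4), np.float64(42.2)] [ 83  82  84  86  87  83  83 115 219 447 460 467 469 468 466 470 302 132
  86  77  87  89  80  70  81]
```

```bash
python3 -c "
from h import *
t0=np.load('top0.npy').astype(np.float32);s0=np.load('side0.npy').astype(np.float32)
p=[.5446,.1518,np.radians(20.2)]
def prof(n,img,axis,ss,off,z=.04):
    c,s=np.cos(p[2]),np.sin(p[2]); out=0
    for o in off:
        X=np.array([[p[0]+c*x-s*y,p[1]+s*x+c*y,z] for x,y in ([(q,o) for q in ss] if axis=='x' else [(o,q) for q in ss])]); uv=px(n,X).astype(np.float32)
        out=out+cv2.remap(img,uv[:,0].copy(),uv[:,1].copy(),cv2.INTER_CUBIC).reshape(-1,3)
    return out/len(off)
def edge(n,img,axis,nom,off,name):
    ss=np.arange(nom-7,nom+7.01,.5)/1000; v=prof(n,img,axis,ss,np.array(off)/1000)
    d=np.abs(np.gradient(cv2.GaussianBlur(v,(1,3),0),axis=0)).sum(1); k=d>.35*d.max()
    i=d.argmax(); a=slice(max(0,i-3),i+4); print(n,axis,name,'off by mm',round(1000*(ss[a]*d[a]).sum()/d[a].sum()-nom,2),'str',int(d.max()))
for n,i in(('top',t0),('side',s0)):
    edge(n,i,'y',-75,range(-50,-34,2),'-y rim x-'); edge(n,i,'y',-75,range(34,50,2),'-y rim x+')
    edge(n,i,'y',-56.5,range(-20,20,3),'-y recess')
    if n=='top': edge(n,i,'y',56.5,range(-20,20,3),'+y recess'); 
    edge(n,i,'x',55,range(-60,0,4),'+x rim y-');edge(n,i,'x',-55,range(-60,0,4),'-x rim y-')
    edge(n,i,'x',31.5,range(-25,20,3),'+x recess');edge(n,i,'x',-31.5,range(-25,20,3),'-x recess')
    if n=='top': edge(n,i,'x',55,range(0,60,4),'+x rim y+');edge(n,i,'x',-55,range(0,60,4),'-x rim y+')
"
```

```text
top y -y rim x- off by mm -4.97 str 20
top y -y rim x+ off by mm -0.1 str 24
top y -y recess off by mm 0.95 str 14
top y +y recess off by mm -4.97 str 18
top x +x rim y- off by mm 0.59 str 34
top x -x rim y- off by mm -5.71 str 34
top x +x recess off by mm -4.99 str 18
top x -x recess off by mm 1.0 str 11
top x +x rim y+ off by mm 1.0 str 35
top x -x rim y+ off by mm -5.68 str 34
side y -y rim x- off by mm -0.02 str 32
side y -y rim x+ off by mm -0.43 str 42
side y -y recess off by mm -0.12 str 5
side x +x rim y- off by mm 2.92 str 40
side x -x rim y- off by mm 3.02 str 55
side x +x recess off by mm 0.06 str 10
side x -x recess off by mm 4.42 str 10
```

```bash
python3 -c "
from h import *
delta([.5458,.1529,.0707],20.1)"
```

```text
6.4833 [0.5432 0.1601 0.0921] F [ 0.1458 -0.556  -1.416 ] w 0.05868570901769332
tool-y yaw 20.096162034971286 want 20.1 z [ 0.0011  0.0003 -1.    ] shift cm [-0.7672 -0.0032  2.1438]
```

Emit:
{"method": "carry_out", "body": {"steps": [[0,0,0,-0.3,0,0,-1],[0,0,0,-0.4,0,0.5,-1],[0,0,0,-0.1,0,0.8,-1],[0,0,0,0,0,0.5,-1],[0,0,0,0,0,0.3,-1],[0,0,0,0,0,0,-1],[0,0,0,0,0,0,-1]]}}

```text
time: 7.07
eef_pos: [0.5452, 0.1531, 0.07]
orientation: [[-0.345, 0.939, -0.001], [0.939, 0.345, 0.0], [0.0, -0.001, -1.0]]
ft_force: [1.1, 0.5, -1.7]
grip_width: 0.0584
```

```bash
python3 -c "
from h import *
for i in range(4):
  delta([.5458,.1529,.0657],20.1); cams.camera('side')"
```

```text
7.0667 [0.5452 0.1531 0.07  ] F [ 1.0942  0.4904 -1.7267] w 0.058379746229689916
tool-y yaw 20.159646709059967 want 20.1 z [-0.0007  0.0001 -1.    ] shift cm [-0.0414  0.0485  0.4256]
7.1167 [0.5454 0.1532 0.0702] F [-0.3624 -0.1368 -2.4058] w 0.05842326132145794
tool-y yaw 20.160573288768404 want 20.1 z [-0.0003  0.0002 -1.    ] shift cm [-0.0445  0.0316  0.4512]
7.1667 [0.5455 0.1532 0.0704] F [ 0.2195  0.9994 -2.7079] w 0.05834198405252918
tool-y yaw 20.154871280503972 want 20.1 z [ 0.0001  0.0003 -1.    ] shift cm [-0.0414  0.0188  0.4699]
7.2167 [0.5455 0.1532 0.0705] F [-0.0869  0.3304 -1.0983] w 0.058552009527264574
tool-y yaw 20.155439712553743 want 20.1 z [ 0.0003  0.0003 -1.    ] shift cm [-0.039   0.013   0.4795]
```

Emit:
{"method": "carry_out", "body": {"steps": [[0,0,0,0,0,0.1,-1],[0,0,0,0,0,0.1,-1],[0,0,0,0,0,0.1,-1],[0,0,0,0,0,0.05,-1],[0,0,0,0,0,0,-1]]}}

```text
time: 7.68
eef_pos: [0.5454, 0.1529, 0.0666]
orientation: [[-0.344, 0.939, -0.0], [0.939, 0.344, -0.0], [0.0, -0.0, -1.0]]
ft_force: [0.8, 0.4, -1.6]
grip_width: 0.0583
```

Emit:
{"method": "carry_out", "body": {"steps": [[0,0,0,0,0,0.1,-1],[0,0,0,0,0,0.1,-1],[0,0,0,0,0,0,-1]]}}

```text
time: 7.93
eef_pos: [0.5453, 0.1529, 0.0646]
orientation: [[-0.344, 0.939, -0.0], [0.939, 0.344, -0.0], [0.0, -0.0, -1.0]]
ft_force: [0.5, 0.0, -0.9]
grip_width: 0.0585
```

Emit:
{"method": "carry_out", "body": {"steps": [[0,0,0,0,0,0.1,-1],[0,0,0,0,0,0.1,-1],[0,0,0,0,0,0,-1]]}}

```text
time: 8.18
eef_pos: [0.5453, 0.1529, 0.0626]
orientation: [[-0.344, 0.939, -0.0], [0.939, 0.344, -0.0], [0.0, -0.0, -1.0]]
ft_force: [0.1, -0.9, -1.6]
grip_width: 0.0584
```

Emit:
{"method": "carry_out", "body": {"steps": [[0,0,0,0,0,0.1,-1],[0,0,0,0,0,0.1,-1],[0,0,0,0,0,0,-1]]}}

```text
time: 8.43
eef_pos: [0.5456, 0.153, 0.0607]
orientation: [[-0.344, 0.939, 0.0], [0.939, 0.344, 0.0], [0.0, 0.0, -1.0]]
ft_force: [0.5, 0.1, -0.6]
grip_width: 0.0584
```

Emit:
{"method": "carry_out", "body": {"steps": [[0,0,0,0,0,0.1,-1],[0,0,0,0,0,0,-1]]}}

```text
time: 8.6
eef_pos: [0.5459, 0.1532, 0.0599]
orientation: [[-0.344, 0.939, 0.001], [0.939, 0.344, 0.001], [0.0, 0.001, -1.0]]
ft_force: [1.3, 1.4, -0.1]
grip_width: 0.0581
```

Emit:
{"method": "carry_out", "body": {"steps": [[0,0,0,0,0,0.1,-1],[0,0,0,0,0,0,-1]]}}

```text
time: 8.77
eef_pos: [0.5461, 0.1532, 0.0592]
orientation: [[-0.344, 0.939, 0.001], [0.939, 0.344, 0.001], [0.0, 0.002, -1.0]]
ft_force: [2.6, 1.5, 1.5]
grip_width: 0.0581
```

Emit:
{"method": "carry_out", "body": {"steps": [[0,0,0,0,0,0,1],[0,0,0,0,0,0,1],[0,0,0,0,0,0,1],[0,0,0,0,0,0,1],[0,0,0,0,0,-0.5,1],[0,0,0,0,0,-1,1],[0,0,0,0,0,-1.5,1],[0,0,0,0,0,-1.5,1],[0,0,0,0,0,-1,-1],[0,0,0,0,0,0,-1],[0,0,0,0,0,0,-1],[0,0,0,0,0,0,-1]]}}

```text
time: 9.77
eef_pos: [0.5452, 0.1526, 0.1134]
orientation: [[-0.344, 0.939, -0.0], [0.939, 0.344, -0.0], [-0.0, -0.001, -1.0]]
ft_force: [-0.4, 0.4, -0.5]
grip_width: 0.0388
```

Emit:
{"method": "carry_out", "body": {"steps": [[0,0,0,0,0,0,-1],[0,0,0,0,0,0,-1],[0,0,0,0,0,0,-1],[0,0,0,0,0,0,-1]]}}

```text
time: 10.1
eef_pos: [0.5453, 0.1529, 0.1134]
orientation: [[-0.344, 0.939, -0.001], [0.939, 0.344, -0.0], [0.0, -0.001, -1.0]]
ft_force: [0.1, -0.0, 0.0]
grip_width: 0.0001
```

```bash
python3 -c "
from h import *
delta([.5461,.1532,.08],20.1)
b=cams.camera('side'); np.save('s2.npy',b)
u=px('side',[.545,.152,.06])[0].astype(int)
f=lambda i,c:cv2.resize(i[c[1]-45:c[1]+45,c[0]-45:c[0]+45,::-1],None,fx=6,fy=6,interpolation=cv2.INTER_CUBIC)
cv2.imwrite('pics/rel.png',(255*(f(b,u)/255.)**.5).astype(np.uint8))"
```

```text
10.1 [0.5453 0.1529 0.1134] F [ 0.1127 -0.0416  0.0449] w 6.875161619022495e-05
tool-y yaw 20.144674671929646 want 20.1 z [-0.0007 -0.0001 -1.    ] shift cm [-0.001   0.0911  3.3387]
```

View pics/rel.png

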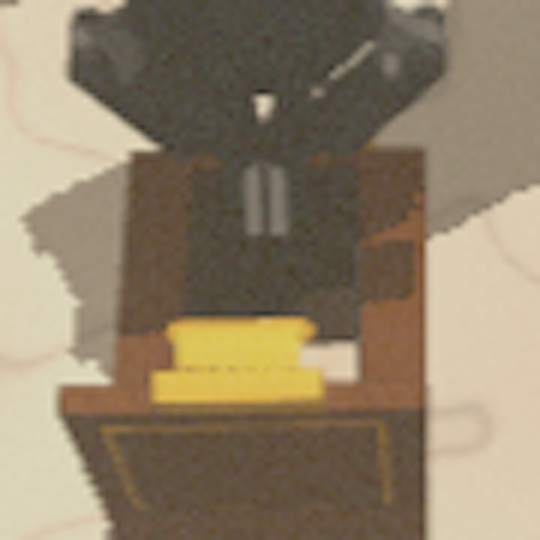

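Emit:
{"method": "carry_out", "body": {"steps": [[0,0,0,0,0.05,1,-1],[0,0,0,0,0,1,-1],[0,0,0,0,0,0.8,-1],[0,0,0,0,0,0.3,-1],[0,0,0,0,0,0.2,-1],[0,0,0,0,0,0.1,-1],[0,0,0,0,0,0,-1]]}}

```text
time: 10.73
eef_pos: [0.5459, 0.1532, 0.0796]
orientation: [[-0.344, 0.939, -0.0], [0.939, 0.344, 0.0], [0.0, -0.0, -1.0]]
ft_force: [-1.0, -0.9, 0.6]
grip_width: 0.0
```

Emit:
{"method": "carry_out", "body": {"steps": [[0,0,0,0,0,0.1,-1],[0,0,0,0,0,0.1,-1],[0,0,0,0,0,0.1,-1],[0,0,0,0,0,0,-1]]}}

```text
time: 11.07
eef_pos: [0.5459, 0.153, 0.0768]
orientation: [[-0.344, 0.939, 0.0], [0.939, 0.344, -0.0], [-0.0, 0.0, -1.0]]
ft_force: [-0.7, -0.4, 0.1]
grip_width: -0.0001
```

Emit:
{"method": "carry_out", "body": {"steps": [[0,0,0,0,0,0.1,-1],[0,0,0,0,0,0.1,-1],[0,0,0,0,0,0.1,-1],[0,0,0,0,0,0,-1]]}}

```text
time: 11.4
eef_pos: [0.5465, 0.1533, 0.0745]
orientation: [[-0.344, 0.939, 0.002], [0.939, 0.344, 0.0], [-0.0, 0.002, -1.0]]
ft_force: [0.3, -0.7, 3.9]
grip_width: 0.0
```

Emit:
{"method": "carry_out", "body": {"steps": [[0,0,0,0,0,0.1,-1],[0,0,0,0,0,0.1,-1],[0,0,0,0,0,0.1,-1],[0,0,0,0,0,0,-1]]}}

```text
time: 11.73
eef_pos: [0.5476, 0.1538, 0.0719]
orientation: [[-0.344, 0.939, 0.004], [0.939, 0.344, 0.001], [0.0, 0.004, -1.0]]
ft_force: [1.7, 0.9, 4.1]
grip_width: 0.0002
```

Emit:
{"method": "carry_out", "body": {"steps": [[0,0,0,0,0,0.1,-1],[0,0,0,0,0,0.1,-1],[0,0,0,0,0,0.1,-1],[0,0,0,0,0,0,-1]]}}

```text
time: 12.07
eef_pos: [0.5482, 0.1541, 0.0701]
orientation: [[-0.344, 0.939, 0.006], [0.939, 0.344, 0.002], [-0.001, 0.006, -1.0]]
ft_force: [1.2, -0.2, 15.6]
grip_width: 0.0005
```

Emit:
{"method": "carry_out", "body": {"steps": [[0,0,0,0,-0.1,0,-1],[0,0,0,0,-0.1,0,-1],[0,0,0,0,0,0,-1]]}}

```text
time: 12.32
eef_pos: [0.548, 0.154, 0.0703]
orientation: [[-0.344, 0.939, 0.009], [0.939, 0.344, 0.003], [0.0, 0.009, -1.0]]
ft_force: [4.9, 1.6, 11.1]
grip_width: -0.0003
```

Emit:
{"method": "carry_out", "body": {"steps": [[0,0,0,0,0,0.1,-1],[0,0,0,0,0,0,-1]]}}

```text
time: 12.48
eef_pos: [0.548, 0.154, 0.07]
orientation: [[-0.344, 0.939, 0.009], [0.939, 0.344, 0.003], [-0.0, 0.01, -1.0]]
ft_force: [3.2, -1.6, 18.3]
grip_width: -0.0001
```

Emit:
{"method": "carry_out", "body": {"steps": [[0,0,0,0,0,-0.5,-1],[0,0,0,0,0,-1.5,-1],[0,0,0,0,0,-3,-1],[0,0,0,0,0,-3,-1],[0,0,0,0,0,-3,-1],[0,0,0,0,0,-3,-1],[0,0,0,-3,-2,-2,-1],[0,0,0,-3,-2.5,0,-1],[0,0,0,-3,-2.5,0,-1],[0,0,0,-3,-2.5,0,-1],[0,0,0,-3,-2.5,0,-1],[0,0,0,-2,-1,0,-1]]}}

```text
time: 13.48
eef_pos: [0.4778, -0.0561, 0.2264]
orientation: [[-0.341, 0.94, -0.003], [0.94, 0.341, -0.003], [-0.001, -0.003, -1.0]]
ft_force: [-0.0, -0.0, -0.8]
grip_width: 0.0
```

```bash
python3 -c "
from h import *
delta([.5461,.1532,.08],20.1)
b=cams.camera('side'); a=cams.camera('top'); np.save('s3.npy',b); np.save('t3.npy',a)
u=px('side',[.545,.152,.04])[0].astype(int);v=px('top',[.545,.152,.05])[0].astype(int); print(u,v)
f=lambda i,c:cv2.resize(i[c[1]-45:c[1]+45,c[0]-45:c[0]+45,::-1],None,fx=4.4,fy=4.4,interpolation=cv2.INTER_CUBIC)
C=np.hstack([f(b,u),f(a,v)]); cv2.imwrite('pics/chk.png',(255*(C/255.)**.5).astype(np.uint8))"
```

```text
13.4833 [ 0.4778 -0.0561  0.2264] F [-0.0162 -0.0385 -0.7832] w 3.431880602481222e-05
tool-y yaw 19.952831944224265 want 20.1 z [-0.0026 -0.0025 -1.    ] shift cm [17.3637 13.6128 14.5723]
[270 311] [250 217]
```

View pics/chk.png

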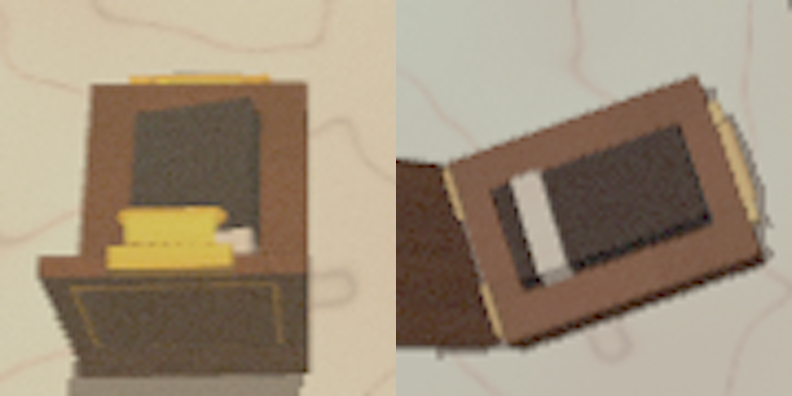

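```bash
python3 -c "
from h import *
delta([.5345,.1489,.0850],20.1)"
```

```text
13.5833 [ 0.4792 -0.057   0.2263] F [ 0.3323 -0.2123 -0.1061] w -0.00016608954455299318
tool-y yaw 19.718907855446457 want 20.1 z [-0.0017 -0.0025 -1.    ] shift cm [17.5437 12.1841 14.074 ]
```

Emit:
{"method": "carry_out", "body": {"steps": [[0,0,-0.2,1.5,1,0,-1],[0,0,0,3,2.2,0,-1],[0,0,0,3,2.2,0,-1],[0,0,0,3,2.2,0,-1],[0,0,0,3,2.2,0,-1],[0,0,0,3,2.0,0,-1],[0,0,0,1,0.4,2.5,-1],[0,0,0,0,0,3,-1],[0,0,0,0,0,3,-1],[0,0,0,0,0,3,-1],[0,0,0,0,0,2.0,-1],[0,0,0,0,0,0,-1]]}}

```text
time: 14.58
eef_pos: [0.5316, 0.1547, 0.088]
orientation: [[-0.349, 0.937, -0.007], [0.937, 0.349, -0.001], [0.001, -0.007, -1.0]]
ft_force: [0.3, -0.5, -0.5]
grip_width: -0.0002
```

Emit:
{"method": "carry_out", "body": {"steps": [[0,0,0,0,0,0,-1],[0,0,0,0,0,0,-1]]}}

```text
time: 14.75
eef_pos: [0.5346, 0.1557, 0.093]
orientation: [[-0.348, 0.937, 0.001], [0.937, 0.348, 0.001], [0.001, 0.002, -1.0]]
ft_force: [0.4, 0.6, -0.2]
grip_width: -0.0002
```

```bash
python3 -c "
from h import *
delta([.5345,.1489,.0770],20.1)"
```

```text
14.75 [0.5346 0.1557 0.093 ] F [ 0.4231  0.5755 -0.1717] w -0.00015509481840297884
tool-y yaw 20.378632849149064 want 20.1 z [ 0.0013  0.0011 -1.    ] shift cm [-0.6317 -0.2516  1.6002]
```

Emit:
{"method": "carry_out", "body": {"steps": [[0,0,0.2,-0.3,-0.1,0,-1],[0,0,0,-0.3,-0.1,0.4,-1],[0,0,0,0,0,0.4,-1],[0,0,0,0,0,0.2,-1],[0,0,0,0,0,0,-1],[0,0,0,0,0,0,-1],[0,0,0,0,0,0,-1]]}}

```text
time: 15.33
eef_pos: [0.5344, 0.1483, 0.0819]
orientation: [[-0.344, 0.939, 0.0], [0.939, 0.344, 0.0], [0.0, 0.0, -1.0]]
ft_force: [0.7, 0.1, 0.1]
grip_width: -0.0002
```

Emit:
{"method": "carry_out", "body": {"steps": [[0,0,0,0,0,0.1,-1],[0,0,0,0,0,0.1,-1],[0,0,0,0,0,0.1,-1],[0,0,0,0,0,0,-1]]}}

```text
time: 15.67
eef_pos: [0.5342, 0.1481, 0.0786]
orientation: [[-0.344, 0.939, -0.0], [0.939, 0.344, -0.0], [0.0, -0.0, -1.0]]
ft_force: [0.7, 0.0, 0.2]
grip_width: -0.0001
```

Emit:
{"method": "carry_out", "body": {"steps": [[0,0,0,0,0,0.1,-1],[0,0,0,0,0,0.1,-1],[0,0,0,0,0,0,-1]]}}

```text
time: 15.92
eef_pos: [0.5342, 0.1481, 0.0766]
orientation: [[-0.344, 0.939, -0.0], [0.939, 0.344, -0.0], [0.0, -0.0, -1.0]]
ft_force: [-0.9, -0.2, 0.1]
grip_width: 0.0001
```

Emit:
{"method": "carry_out", "body": {"steps": [[0,0,0,0,0,0.1,-1],[0,0,0,0,0,0.1,-1],[0,0,0,0,0,0,-1]]}}

```text
time: 16.17
eef_pos: [0.5342, 0.1481, 0.0746]
orientation: [[-0.344, 0.939, -0.0], [0.939, 0.344, -0.0], [0.0, -0.0, -1.0]]
ft_force: [-0.3, -0.3, 0.0]
grip_width: 0.0001
```

Emit:
{"method": "carry_out", "body": {"steps": [[0,0,0,0,0,0.1,-1],[0,0,0,0,0,0.1,-1],[0,0,0,0,0,0,-1]]}}

```text
time: 16.42
eef_pos: [0.5344, 0.1483, 0.0735]
orientation: [[-0.344, 0.939, 0.001], [0.939, 0.344, -0.0], [-0.001, 0.001, -1.0]]
ft_force: [-1.9, -0.4, 7.5]
grip_width: 0.0001
```

Emit:
{"method": "carry_out", "body": {"steps": [[0,0,0,0,0,0.1,-1],[0,0,0,0,0,0.1,-1],[0,0,0,0,0,0,-1]]}}

```text
time: 16.67
eef_pos: [0.5342, 0.1482, 0.0714]
orientation: [[-0.344, 0.939, 0.0], [0.939, 0.344, -0.0], [-0.001, 0.0, -1.0]]
ft_force: [0.1, -0.4, -0.2]
grip_width: 0.0001
```

Emit:
{"method": "carry_out", "body": {"steps": [[0,0,0,0,0,0.1,-1],[0,0,0,0,0,0.1,-1],[0,0,0,0,0,0,-1]]}}

```text
time: 16.92
eef_pos: [0.5342, 0.1481, 0.0685]
orientation: [[-0.344, 0.939, -0.0], [0.939, 0.344, -0.0], [0.0, -0.0, -1.0]]
ft_force: [0.6, -0.0, -0.3]
grip_width: -0.0002
```

Emit:
{"method": "carry_out", "body": {"steps": [[0,0,0,0,0,0.1,-1],[0,0,0,0,0,0.1,-1],[0,0,0,0,0,0,-1]]}}

```text
time: 17.17
eef_pos: [0.5343, 0.1481, 0.0664]
orientation: [[-0.344, 0.939, -0.0], [0.939, 0.344, -0.0], [0.0, -0.0, -1.0]]
ft_force: [-0.4, 0.4, -0.3]
grip_width: -0.0001
```

Emit:
{"method": "carry_out", "body": {"steps": [[0,0,0,0,0,0.1,-1],[0,0,0,0,0,0.1,-1],[0,0,0,0,0,0,-1]]}}

```text
time: 17.42
eef_pos: [0.5343, 0.1482, 0.0646]
orientation: [[-0.344, 0.939, -0.0], [0.939, 0.344, 0.0], [0.0, -0.0, -1.0]]
ft_force: [0.3, 0.2, -0.3]
grip_width: -0.0002
```

Emit:
{"method": "carry_out", "body": {"steps": [[0,0,0,0,0,0.1,-1],[0,0,0,0,0,0.1,-1],[0,0,0,0,0,0,-1]]}}

```text
time: 17.67
eef_pos: [0.5342, 0.1481, 0.0626]
orientation: [[-0.344, 0.939, -0.0], [0.939, 0.344, -0.0], [-0.0, -0.0, -1.0]]
ft_force: [-1.1, -0.5, 1.2]
grip_width: -0.0001
```

Emit:
{"method": "carry_out", "body": {"steps": [[0,0,0,0,0,0.1,-1],[0,0,0,0,0,0.1,-1],[0,0,0,0,0,0,-1]]}}

```text
time: 17.92
eef_pos: [0.5349, 0.1484, 0.0611]
orientation: [[-0.344, 0.939, 0.001], [0.939, 0.344, 0.0], [-0.0, 0.001, -1.0]]
ft_force: [0.6, -1.2, 6.1]
grip_width: 0.0002
```

Emit:
{"method": "carry_out", "body": {"steps": [[0,0,0,0,0,-0.5,-1],[0,0,0,0,0,-1,-1],[0,0,0,0.1,1,0,-1],[0,0,0,0,0.2,0,-1],[0,0,0,0,0,0.7,-1],[0,0,0,0,0,0.4,-1],[0,0,0,0,0,0.2,-1],[0,0,0,0,0,0,-1]]}}

```text
time: 18.58
eef_pos: [0.5443, 0.1528, 0.0618]
orientation: [[-0.344, 0.939, -0.002], [0.939, 0.344, -0.001], [-0.0, -0.002, -1.0]]
ft_force: [0.1, 0.8, -0.5]
grip_width: -0.0005
```

Emit:
{"method": "carry_out", "body": {"steps": [[0,0,0,0,0,0.1,-1],[0,0,0,0,0,0.1,-1],[0,0,0,0,0,0.1,-1],[0,0,0,0,0,0,-1]]}}

```text
time: 18.92
eef_pos: [0.545, 0.1532, 0.0611]
orientation: [[-0.344, 0.939, 0.001], [0.939, 0.344, -0.001], [-0.001, 0.0, -1.0]]
ft_force: [-4.9, -2.7, 13.9]
grip_width: -0.0002
```

Emit:
{"method": "carry_out", "body": {"steps": [[0,0,0,0,0,-0.5,-1],[0,0,0,0,0,-1.5,-1],[0,0,0,0,0,-3,-1],[0,0,0,0,0,-3,-1],[0,0,0,0,0,-3,-1],[0,0,0,0,0,-3,-1],[0,0,0,-2,-2,-3,-1],[0,0,0,-3,-2.5,-2,-1],[0,0,0,-3,-2.5,0,-1],[0,0,0,-3,-2.5,0,-1],[0,0,0,-3,-2.5,0,-1],[0,0,0,-1,-1,0,-1]]}}

```text
time: 19.92
eef_pos: [0.4735, -0.0362, 0.2485]
orientation: [[-0.339, 0.941, -0.002], [0.941, 0.339, -0.003], [-0.003, -0.003, -1.0]]
ft_force: [-0.4, -0.8, -0.6]
grip_width: 0.0003
```

```bash
python3 -c "
from h import *
delta([.5461,.1532,.08],20.1)
b=cams.camera('side'); a=cams.camera('top')
u=px('side',[.545,.152,.04])[0].astype(int);v=px('top',[.545,.152,.05])[0].astype(int)
f=lambda i,c:cv2.resize(i[c[1]-45:c[1]+45,c[0]-45:c[0]+45,::-1],None,fx=4.4,fy=4.4,interpolation=cv2.INTER_CUBIC)
C=np.hstack([f(b,u),f(a,v)]); cv2.imwrite('pics/chk2.png',(255*(C/255.)**.5).astype(np.uint8))"
```

```text
19.9167 [ 0.4735 -0.0362  0.2485] F [-0.3679 -0.835  -0.6325] w 0.000332710548169396
tool-y yaw 19.81299505181233 want 20.1 z [-0.0018 -0.0034 -1.    ] shift cm [15.3966 13.2989 16.7749]
```

View pics/chk2.png

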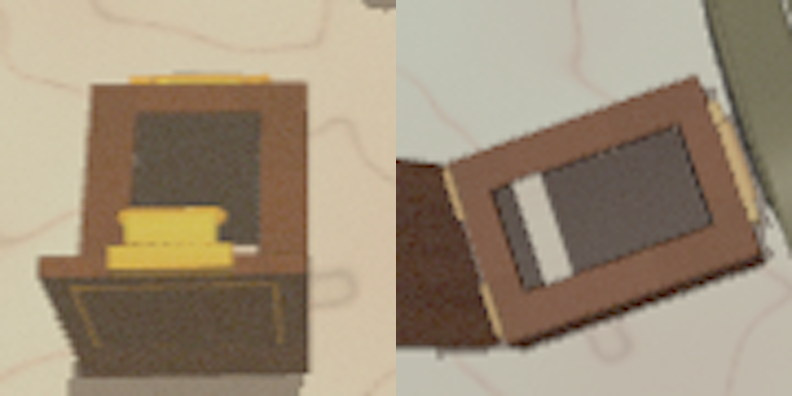

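```bash
cat > lid.py <<'E'
from h import *
C=np.array([.5458,.153,0]);ex=np.array([.939,.344,0]);ey=np.array([-.344,.939,0]);ez=np.array([0,0,1.])
def tcp(th,phi,gap=0,d=.135):
    dr=np.array([-np.cos(th),np.sin(th)]);n=np.array([np.sin(th),np.cos(th)]);a=np.radians(phi)
    zt=np.array([np.sin(a),-np.cos(a)]);xt=np.array([np.cos(a),np.sin(a)])
    h=abs(.011*xt@n)   # tip half width support
    q=np.array([.075,.04])+d*dr+(.01+gap+h)*n-.022*zt
    return q,xt,zt
def world(q): return C+ey*q[0]+ez*q[1]
E
python3 - <<'E'
from lid import *
def phi(th): return -45 if th>1.0 else max(-45*(th-.1)/.9,-45) if th>.1 else 0
q0=tcp(2.1,-45,.03)[0]; print("start",q0,world(q0))
prev=None
for th in np.r_[2.1,np.arange(2.0,.09,-.1),.1]:
    p=phi(th); q,xt,zt=tcp(th,p)
    if prev is not None: d=q-prev; print(round(th,2),"dphi",round(p-pp,1),"tx,tz cm",(np.array([d@xt,d@zt])*100).round(2),world(q))
    prev=q;pp=p
delta([*world(q0)[:2],.33],20.1)
E
```

```text
start [0.2024 0.1465] [0.4762 0.3431 0.1465]
2.0 dphi 0 tx,tz cm [-1.38  0.22] [0.489  0.3081 0.1699]
1.9 dphi 0 tx,tz cm [-1.36  0.37] [0.4932 0.2967 0.1769]
1.8 dphi 0 tx,tz cm [-1.32  0.51] [0.4976 0.2845 0.1826]
1.7 dphi 0 tx,tz cm [-1.27  0.65] [0.5023 0.2718 0.187 ]
1.6 dphi 0 tx,tz cm [-1.2   0.78] [0.5071 0.2586 0.19  ]
1.5 dphi 0 tx,tz cm [-1.12  0.91] [0.512  0.2452 0.1914]
1.4 dphi 0 tx,tz cm [-1.02  1.03] [0.517  0.2316 0.1914]
1.3 dphi 0 tx,tz cm [-0.91  1.13] [0.522  0.2181 0.1898]
1.2 dphi 0 tx,tz cm [-0.78  1.23] [0.5268 0.2047 0.1866]
1.1 dphi 0 tx,tz cm [-0.65  1.31] [0.5316 0.1917 0.1819]
1.0 dphi 0.0 tx,tz cm [-0.5   1.37] [0.5362 0.1793 0.1758]
0.9 dphi 5.0 tx,tz cm [-0.65  1.28] [0.5407 0.1669 0.1702]
0.8 dphi 5.0 tx,tz cm [-0.63  1.29] [0.545  0.1551 0.1633]
0.7 dphi 5.0 tx,tz cm [-0.61  1.29] [0.5491 0.144  0.1551]
0.6 dphi 5.0 tx,tz cm [-0.6  1.3] [0.5528 0.1338 0.1459]
0.5 dphi 5.0 tx,tz cm [-0.58  1.3 ] [0.5562 0.1245 0.1356]
0.4 dphi 5.0 tx,tz cm [-0.56  1.31] [0.5593 0.1162 0.1244]
0.3 dphi 5.0 tx,tz cm [-0.54  1.31] [0.5619 0.1091 0.1124]
0.2 dphi 5.0 tx,tz cm [-0.52  1.32] [0.5641 0.1031 0.0998]
0.1 dphi 5.0 tx,tz cm [-0.51  1.32] [0.5658 0.0983 0.0865]
0.1 dphi 0 tx,tz cm [ 0. -0.] [0.5658 0.0983 0.0865]
20.0167 [ 0.4743 -0.0341  0.2487] F [-0.109   0.2973  0.2616] w 6.150225826198373e-05
tool-y yaw 19.80153906019298 want 20.1 z [-0.001 -0.002 -1.   ] shift cm [35.4068 12.9415 -8.2038]
```

Up, across above the lid, then tilt behind it.

Emit:
{"method": "carry_out", "body": {"steps": [[0,0,-0.3,0,0,-3,-1],[0,0,0,0,0,-4,-1],[0,0,0,2,0.7,-2,-1],[0,0,0,3.5,1.3,0,-1],[0,0,0,3.5,1.3,0,-1],[0,0,0,3.5,1.3,0,-1],[0,0,0,3.5,1.3,0,-1],[0,0,0,3.5,1.3,0,-1],[0,0,0,3.5,1.3,0,-1],[0,0,0,3.5,1.3,0,-1],[0,0,0,3.5,1.3,0,-1],[0,0,0,3.5,1.3,0,-1]]}}

```text
time: 21.02
eef_pos: [0.4737, 0.3302, 0.3389]
orientation: [[-0.351, 0.936, -0.0], [0.936, 0.351, 0.001], [0.001, 0.0, -1.0]]
ft_force: [0.9, -0.8, 1.0]
grip_width: -0.0004
```

Emit:
{"method": "carry_out", "body": {"steps": [[0,0,0,2.8,0.5,0,-1],[0,-5,0,0,0,0,-1],[0,-5,0,0,0,0,-1],[0,-5,0,0,0,0,-1],[0,-5,0,0,0,0,-1],[0,-5,0,0,0,0,-1],[0,-5,0,0,0,0,-1],[0,-5,0,0,0,0,-1],[0,-5,0,0,0,0,-1],[0,-5,0,0,0,0,-1],[0,0,0,0,0,0,-1],[0,0,0,0,0,0,-1]]}}

```text
time: 22.02
eef_pos: [0.4683, 0.357, 0.3374]
orientation: [[-0.251, 0.936, 0.248], [0.663, 0.353, -0.661], [-0.706, -0.002, -0.709]]
ft_force: [-0.0, -0.2, 0.5]
grip_width: 0.0003
```

```bash
python3 - <<'E'
from lid import *
delta([.4762,.3431,.1465],20.1); print(r.get_state()["orientation"],r.get_state()["joint_pos"])
E
```

```text
22.0167 [0.4683 0.357  0.3374] F [-0.0128 -0.1835  0.5129] w 0.00031342393470627956
tool-y yaw 20.6521843083773 want 20.1 z [ 0.2477 -0.6607 -0.7086] shift cm [12.3543  0.2817 14.6424]
[[-0.2511  0.9357  0.2477]
 [ 0.6627  0.3527 -0.6607]
 [-0.7056 -0.0017 -0.7086]] [-41.3553  38.5592 -33.3004  74.7352  46.8191 109.7684 -53.7422]
```

Emit:
{"method": "carry_out", "body": {"steps": [[0,0,0,1.5,0,1.5,-1],[0,0,0,2,0,2,-1],[0,0,0,2,0,2,-1],[0,0,0,2,0,2,-1],[0,0,0,0,0,0,-1],[0,0,0,0,0,0,-1]]}}

```text
time: 22.52
eef_pos: [0.4701, 0.3541, 0.2331]
orientation: [[-0.247, 0.938, 0.245], [0.663, 0.348, -0.662], [-0.706, -0.001, -0.708]]
ft_force: [0.5, 0.2, 1.1]
grip_width: -0.0001
```

```bash
python3 - <<'E'
from lid import *
delta([.4762,.3431,.1465],20.1); print(r.get_state()["joint_pos"])
E
```

```text
22.5167 [0.4701 0.3541 0.2331] F [0.5105 0.165  1.0775] w -7.975698056446221e-05
tool-y yaw 20.34749023017016 want 20.1 z [ 0.2451 -0.6625 -0.7078] shift cm [5.2377 0.1979 7.0066]
[-40.8498  43.5986 -32.7396  82.5718  47.3989 100.7011 -61.9683]
```

Emit:
{"method": "carry_out", "body": {"steps": [[0,0,0,1.5,0.1,1.5,-1],[0,0,0,1.5,0.1,1.5,-1],[0,0,0,1.2,0,1.5,-1],[0,0,0,1,0,1.5,-1],[0,0,0,0,0,1,-1],[0,0,0,0,0,0,-1],[0,0,0,0,0,0,-1]]}}

```text
time: 23.1
eef_pos: [0.4768, 0.3434, 0.1483]
orientation: [[-0.245, 0.938, 0.247], [0.664, 0.348, -0.662], [-0.706, 0.002, -0.708]]
ft_force: [-0.1, 1.2, 0.5]
grip_width: -0.0001
```

```bash
python3 - <<'E'
from lid import *
for th in(2.1,2.0,1.9): delta(world(tcp(th,-45)[0]),20.1)
print(r.get_state()["joint_pos"])
b=cams.camera('side')
u=px('side',[.5,.27,.15])[0].astype(int)
c=cv2.resize(b[u[1]-60:u[1]+70,u[0]-65:u[0]+65,::-1],None,fx=4,fy=4,interpolation=cv2.INTER_CUBIC)
cv2.imwrite('pics/lid1.png',(255*(c/255.)**.5).astype(np.uint8))
E
```

```text
23.1 [0.4768 0.3434 0.1483] F [-0.0796  1.1562  0.5475] w -9.847974374324194e-05
tool-y yaw 20.348967823963314 want 20.1 z [ 0.247  -0.6618 -0.7078] shift cm [-2.7797 -0.0743  0.8907]
23.1 [0.4768 0.3434 0.1483] F [-0.0796  1.1562  0.5475] w -9.847974374324194e-05
tool-y yaw 20.348967823963314 want 20.1 z [ 0.247  -0.6618 -0.7078] shift cm [-4.1599 -0.0771  1.111 ]
23.1 [0.4768 0.3434 0.1483] F [-0.0796  1.1562  0.5475] w -9.847974374324194e-05
tool-y yaw 20.348967823963314 want 20.1 z [ 0.247  -0.6618 -0.7078] shift cm [-5.5191 -0.0806  1.4755]
[-40.1802  48.4803 -31.7057  87.6831  49.6943  93.3936 -67.6776]
```

View pics/lid1.png

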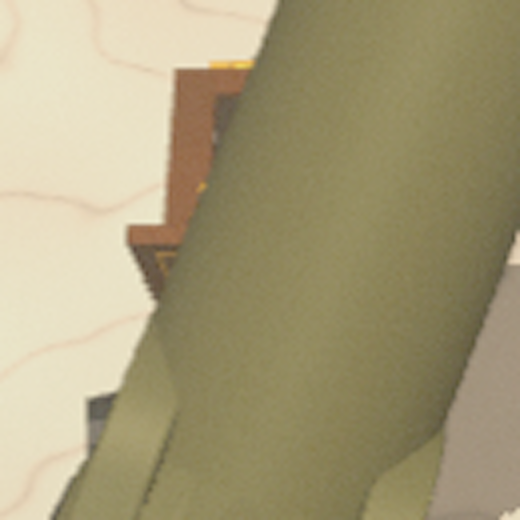

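Emit:
{"method": "carry_out", "body": {"steps": [[0,0,0,-1,-0.1,0.5,-1],[0,0,0,-1,0,0.4,-1],[0,0,0,-0.8,0,0,-1],[0,0,0,-0.5,0,0,-1],[0,0,0,0,0,0,-1]]}}

```text
time: 23.57
eef_pos: [0.4863, 0.3142, 0.1651]
orientation: [[-0.244, 0.938, 0.247], [0.664, 0.348, -0.663], [-0.707, 0.002, -0.707]]
ft_force: [-0.6, 0.1, -0.1]
grip_width: -0.0004
```

Emit:
{"method": "carry_out", "body": {"steps": [[0,0,0,-0.5,0,0.1,-1],[0,0,0,-0.5,0,0.1,-1],[0,0,0,-0.7,0,0.2,-1],[0,0,0,-0.7,0,0.2,-1],[0,0,0,0,0,0,-1]]}}

```text
time: 23.98
eef_pos: [0.4934, 0.2942, 0.1769]
orientation: [[-0.246, 0.938, 0.246], [0.663, 0.348, -0.663], [-0.707, 0.0, -0.707]]
ft_force: [-0.0, 0.2, 0.7]
grip_width: -0.0001
```

Emit:
{"method": "carry_out", "body": {"steps": [[0,0,0,-0.7,0,0.2,-1],[0,0,0,-0.7,0,0.3,-1],[0,0,0,-0.6,0,0.3,-1],[0,0,0,-0.6,0,0.3,-1]]}}

```text
time: 24.32
eef_pos: [0.5022, 0.2703, 0.187]
orientation: [[-0.247, 0.937, 0.247], [0.663, 0.349, -0.663], [-0.707, 0.0, -0.707]]
ft_force: [0.1, 0.3, -0.9]
grip_width: -0.0004
```

Emit:
{"method": "carry_out", "body": {"steps": [[0,0,0,-0.6,0,0.4,-1],[0,0,0,-0.6,0,0.4,-1],[0,0,0,-0.6,0,0.4,-1],[0,0,0,-0.6,0,0.5,-1]]}}

```text
time: 24.65
eef_pos: [0.5123, 0.2431, 0.1919]
orientation: [[-0.247, 0.937, 0.247], [0.663, 0.349, -0.662], [-0.707, 0.0, -0.707]]
ft_force: [-1.0, 1.7, -0.6]
grip_width: 0.0001
```

```bash
python3 - <<'E'
from lid import *
for th in(1.5,1.4): delta(world(tcp(th,-45)[0]),20.1)
E
```

```text
24.65 [0.5123 0.2431 0.1919] F [-0.9763  1.6688 -0.6049] w 0.00010496482585968304
tool-y yaw 20.442521974999078 want 20.1 z [ 0.2471 -0.6624 -0.7072] shift cm [ 0.1797  0.0435 -0.1073]
24.65 [0.5123 0.2431 0.1919] F [-0.9763  1.6688 -0.6049] w 0.00010496482585968304
tool-y yaw 20.442521974999078 want 20.1 z [ 0.2471 -0.6624 -0.7072] shift cm [-0.838   0.0354  0.9194]
```

Emit:
{"method": "carry_out", "body": {"steps": [[0,0,0,-0.4,0,0.45,-1],[0,0,0,-0.5,0,0.5,-1],[0,0,0,-0.45,0,0.55,-1],[0,0,0,-0.45,0,0.55,-1],[0,0,0,-0.4,0,0.6,-1],[0,0,0,-0.4,0,0.6,-1],[0,0,0,-0.3,0,0.65,-1],[0,0,0,-0.3,0,0.65,-1]]}}

```text
time: 25.32
eef_pos: [0.5315, 0.1915, 0.182]
orientation: [[-0.247, 0.937, 0.247], [0.662, 0.349, -0.663], [-0.707, -0.0, -0.707]]
ft_force: [-0.3, 0.8, -0.1]
grip_width: -0.0002
```

```bash
python3 - <<'E'
from lid import *
for th in(1.1,1.0): delta(world(tcp(th,-45)[0]),20.1)
E
```

```text
25.3167 [0.5315 0.1915 0.182 ] F [-0.3485  0.7978 -0.1027] w -0.0002261591412658118
tool-y yaw 20.42213010621028 want 20.1 z [ 0.2468 -0.663  -0.7067] shift cm [ 0.0185  0.0232 -0.0072]
25.3167 [0.5315 0.1915 0.182 ] F [-0.3485  0.7978 -0.1027] w -0.0002261591412658118
tool-y yaw 20.42213010621028 want 20.1 z [ 0.2468 -0.663  -0.7067] shift cm [-0.4856  0.0162  1.3642]
```

Exactly on the plan at 1.1 rad. Continue to 0.5, easing the tilt.

Emit:
{"method": "carry_out", "body": {"steps": [[0,0,0,-0.25,0,0.7,-1],[0,0,0,-0.25,0,0.7,-1],[0,2.5,0,-0.3,0,0.65,-1],[0,2.5,0,-0.3,0,0.65,-1],[0,2.5,0,-0.3,0,0.65,-1],[0,2.5,0,-0.3,0,0.65,-1],[0,2.5,0,-0.3,0,0.65,-1],[0,2.5,0,-0.3,0,0.65,-1],[0,2.5,0,-0.3,0,0.65,-1],[0,2.5,0,-0.3,0,0.65,-1]]}}

```text
time: 26.15
eef_pos: [0.5535, 0.1324, 0.148]
orientation: [[-0.317, 0.937, 0.147], [0.85, 0.349, -0.394], [-0.421, 0.0, -0.907]]
ft_force: [0.1, 0.3, 0.1]
grip_width: 0.0001
```

```bash
python3 - <<'E'
from lid import *
for th,p in((.6,-25),(.5,-20),): delta(world(tcp(th,p)[0]),20.1)
E
```

```text
26.15 [0.5535 0.1324 0.148 ] F [0.0852 0.2635 0.0778] w 0.00011306483784344115
tool-y yaw 20.438168267778025 want 20.1 z [ 0.1474 -0.3943 -0.9071] shift cm [ 0.2225 -0.0159  0.1247]
26.15 [0.5535 0.1324 0.148 ] F [0.0852 0.2635 0.0778] w 0.00011306483784344115
tool-y yaw 20.438168267778025 want 20.1 z [ 0.1474 -0.3943 -0.9071] shift cm [-0.2428 -0.0219  1.4733]
```

Emit:
{"method": "carry_out", "body": {"steps": [[0,2.5,0,-0.1,0,0.7,-1],[0,2.5,0,-0.15,0,0.75,-1],[0,2.5,0,-0.25,0,0.65,-1],[0,2.5,0,-0.25,0,0.65,-1],[0,2.5,0,-0.25,0,0.65,-1],[0,2.5,0,-0.25,0,0.65,-1],[0,0,0,0,0,0,-1]]}}

```text
time: 26.73
eef_pos: [0.5625, 0.1054, 0.1124]
orientation: [[-0.339, 0.939, 0.058], [0.924, 0.344, -0.164], [-0.174, -0.002, -0.985]]
ft_force: [-0.5, -1.0, 0.4]
grip_width: 0.0002
```

```bash
python3 - <<'E'
from lid import *
for th,p in((.3,-10),(.2,-5),(.1,0)): delta(world(tcp(th,p)[0]),20.1)
E
```

```text
26.7333 [0.5625 0.1054 0.1124] F [-0.4811 -0.9825  0.392 ] w 0.00017092738106790843
tool-y yaw 20.12763528313166 want 20.1 z [ 0.0579 -0.164  -0.9848] shift cm [ 0.3556  0.0698 -0.0636]
26.7333 [0.5625 0.1054 0.1124] F [-0.4811 -0.9825  0.392 ] w 0.00017092738106790843
tool-y yaw 20.12763528313166 want 20.1 z [ 0.0579 -0.164  -0.9848] shift cm [-0.0513  0.0724  1.2958]
26.7333 [0.5625 0.1054 0.1124] F [-0.4811 -0.9825  0.392 ] w 0.00017092738106790843
tool-y yaw 20.12763528313166 want 20.1 z [ 0.0579 -0.164  -0.9848] shift cm [-0.3193  0.0752  2.6866]
```

Emit:
{"method": "carry_out", "body": {"steps": [[0,2.5,0,0,0,0.6,-1],[0,2.5,0,0,0,0.6,-1],[0,2.5,0,-0.2,0,0.6,-1],[0,2.5,0,-0.2,0,0.4,-1],[0,0,0,0,0,0.3,-1],[0,0,0,0,0,0,-1],[0,0,0,0,0,0,-1]]}}

```text
time: 27.32
eef_pos: [0.5639, 0.1043, 0.0892]
orientation: [[-0.35, 0.937, 0.0], [0.937, 0.35, -0.001], [-0.001, -0.0, -1.0]]
ft_force: [-0.3, 0.9, 0.7]
grip_width: 0.0004
```

```bash
python3 - <<'E'
from lid import *
for th,p in((.1,0),(0,0)): delta(world(tcp(th,p,d=.14)[0]),20.1)
E
```

```text
27.3167 [0.5639 0.1043 0.0892] F [-0.2943  0.8617  0.7304] w 0.0004322870381688466
tool-y yaw 20.496678447245387 want 20.1 z [ 0.0001 -0.0011 -1.    ] shift cm [-1.1216 -0.0305  0.2234]
27.3167 [0.5639 0.1043 0.0892] F [-0.2943  0.8617  0.7304] w 0.0004322870381688466
tool-y yaw 20.496678447245387 want 20.1 z [ 0.0001 -0.0011 -1.    ] shift cm [-1.3007 -0.0313  1.7256]
```

Emit:
{"method": "carry_out", "body": {"steps": [[0,0,0,0,0,-0.5,-1],[0,0,0,-0.6,0,0,-1],[0,0,0,-0.6,0,0,-1],[0,0,0,0,0,0.4,-1],[0,0,0,0,0,0.3,-1],[0,0,0,0,0,0,-1]]}}

```text
time: 27.82
eef_pos: [0.5681, 0.092, 0.0864]
orientation: [[-0.349, 0.937, -0.001], [0.937, 0.349, -0.0], [0.0, -0.001, -1.0]]
ft_force: [0.5, -0.1, -0.0]
grip_width: -0.0003
```

Emit:
{"method": "carry_out", "body": {"steps": [[0,0,0,0,0,0.2,-1],[0,0,0,0,0,0.2,-1],[0,0,0,0,0,0,-1]]}}

```text
time: 28.07
eef_pos: [0.5685, 0.0925, 0.0835]
orientation: [[-0.349, 0.937, 0.0], [0.937, 0.349, -0.0], [-0.0, 0.0, -1.0]]
ft_force: [-0.5, -0.2, 3.9]
grip_width: 0.0004
```

Emit:
{"method": "carry_out", "body": {"steps": [[0,0,0,0,0,0.2,-1],[0,0,0,0,0,0.1,-1],[0,0,0,0,0,0,-1]]}}

```text
time: 28.32
eef_pos: [0.5686, 0.0923, 0.0813]
orientation: [[-0.349, 0.937, 0.001], [0.937, 0.349, -0.001], [-0.001, 0.001, -1.0]]
ft_force: [-3.2, -2.2, 12.1]
grip_width: -0.0003
```

Catch met (~12 N). Press on in small steps.

Emit:
{"method": "carry_out", "body": {"steps": [[0,0,0,0,0,0.1,-1],[0,0,0,0,0,0.1,-1],[0,0,0,0,0,0,-1]]}}

```text
time: 28.57
eef_pos: [0.5687, 0.092, 0.0789]
orientation: [[-0.349, 0.937, 0.001], [0.937, 0.349, -0.001], [-0.001, 0.0, -1.0]]
ft_force: [-1.4, -2.7, 7.9]
grip_width: 0.0005
```

Emit:
{"method": "carry_out", "body": {"steps": [[0,0,0,0,0,0.1,-1],[0,0,0,0,0,0.1,-1],[0,0,0,0,0,0,-1]]}}

```text
time: 28.82
eef_pos: [0.5687, 0.0918, 0.0764]
orientation: [[-0.349, 0.937, 0.001], [0.937, 0.349, -0.001], [-0.001, 0.0, -1.0]]
ft_force: [0.0, -2.0, 3.1]
grip_width: -0.0001
```

Emit:
{"method": "carry_out", "body": {"steps": [[0,0,0,0,0,0.1,-1],[0,0,0,0,0,0.1,-1],[0,0,0,0,0,0,-1]]}}

```text
time: 29.07
eef_pos: [0.5682, 0.0927, 0.0738]
orientation: [[-0.349, 0.937, -0.001], [0.937, 0.349, 0.001], [0.001, -0.0, -1.0]]
ft_force: [-0.6, -0.1, 0.2]
grip_width: 0.0
```

Emit:
{"method": "carry_out", "body": {"steps": [[0,0,0,0,0,0.1,-1],[0,0,0,0,0,0.1,-1],[0,0,0,0,0,0,-1]]}}

```text
time: 29.32
eef_pos: [0.5683, 0.0928, 0.0724]
orientation: [[-0.35, 0.937, -0.0], [0.937, 0.35, 0.0], [0.0, 0.0, -1.0]]
ft_force: [-1.8, 0.1, 2.7]
grip_width: 0.0
```

Emit:
{"method": "carry_out", "body": {"steps": [[0,0,0,0,0,0.1,-1],[0,0,0,0,0,0.1,-1],[0,0,0,0,0,0,-1]]}}

```text
time: 29.57
eef_pos: [0.5684, 0.0929, 0.0721]
orientation: [[-0.35, 0.937, 0.001], [0.937, 0.35, -0.001], [-0.001, 0.001, -1.0]]
ft_force: [-6.4, -2.4, 21.0]
grip_width: 0.0002
```

Solid at the shut height (0.072). Retreat and look.

Emit:
{"method": "carry_out", "body": {"steps": [[0,0,0,0,0,-0.4,-1],[0,0,0,0,0,-1.5,-1],[0,0,0,0,0,-3,-1],[0,0,0,0,0,-3,-1],[0,0,0,0,0,-3,-1],[0,0,0,0,0,-3,-1],[0,0,0,-3,-2,-3,-1],[0,0,0,-3,-2.5,0,-1],[0,0,0,-3,-2.5,0,-1],[0,0,0,-3,-2.5,0,-1],[0,0,0,-2,-1.5,0,-1],[0,0,0,0,0,0,-1]]}}

```text
time: 30.57
eef_pos: [0.5134, -0.08, 0.2348]
orientation: [[-0.342, 0.94, -0.003], [0.94, 0.342, -0.003], [-0.002, -0.004, -1.0]]
ft_force: [0.3, 0.3, -0.1]
grip_width: -0.0
```

```bash
python3 - <<'E'
from lid import *
b=cams.camera('side'); a=cams.camera('top')
f=lambda i,c:cv2.resize(i[c[1]-75:c[1]+75,c[0]-75:c[0]+75,::-1],None,fx=2.65,fy=2.65,interpolation=cv2.INTER_CUBIC)
C2=np.hstack([f(b,(290,270)),f(a,(265,217))]); cv2.imwrite('pics/fin.png',(255*(C2/255.)**.5).astype(np.uint8))
s=r.get_state(); print(s["time"],s["eef_pos"],s["ft_force"])
# predicted shut outer-top front edge corners
c=[C+ex*x-ey*.075+ez*.05 for x in(-.055,.055)]; print(px('side',c)-[215,195],px('top',c)-[190,142])
t0=np.load('top0.npy').astype(int); d=np.abs(a.astype(int)-t0).sum(2)
for n,(x,y) in dict(short=(381,181),long=(447,218),dish=(321,146)).items(): print(n,d[y-12:y+12,x-15:x+15].mean())
E
```

```text
30.6667 [ 0.515  -0.0744  0.2356] [0.241  0.615  0.1197]
[[80.0619 86.2414]
 [30.3004 87.0043]] [[96.8968 85.9456]
 [82.3166 44.8485]]
short 104.42777777777778
long 17.666666666666668
dish 219.8986111111111
```

View pics/fin.png

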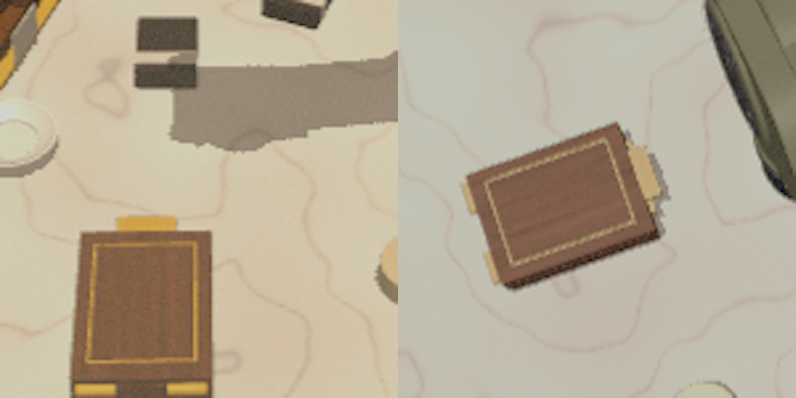

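```bash
python3 - <<'E'
from h import *
b=cams.camera('side').astype(int); d=np.abs(b-np.load('side0.npy')).sum(2)
for n,(x,y) in dict(short=(278,215),long=(332,186),dish=(219,247)).items(): print(n,d[y-10:y+10,x-10:x+10].mean())
print(r.job_done())
E
```

```text
short 20.3
long 16.9575
dish 12.485
the job is handed in; nothing more can be done
None
```

The middle-length pack is in the case, flush with the rim, and the lid is shut and held by its catch. I handed the job in at about 31 s of the 72 s allowed.

- **Pack:** The first press at the middle tipped it: the +x side went down and the reading reached 18 N. I stopped, looked, and pressed at about 7 N on the proud side until it dropped past the clips. A final press of about 14 N at the middle stopped at floor height, and both cameras showed the pack flush with the lid still open.
- **Lid:** I closed it by following the hinge arc with readings of about 2 N. At the free edge the reading peaked at about 12 N at the catch, then fell to zero as it snapped. A check press of 21 N stopped at the shut height.
- **Last checks:** After the arm withdrew, the lid's front edge was within about 2 px of the predicted shut position. In the side view, the short pack, long pack and dish matched their starting pictures to within image noise.
- **What disagreed:** The two cameras differed by up to 3 mm on the case position, so I used a reconciled value, and the pack went in without catching. In the last top view, the short pack and dish regions did not match the start. I put that down to the arm being in the way and relied on the side view for them.

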